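# Throttle a bench fume extractor and hold its nozzle up at the second stop

## Robot

A 7-joint arm with a two-finger parallel gripper is mounted at the origin on a cart in front of the work surface, level with it; the furniture and walls round the work are solid. World frame = base frame: x ahead of the robot, y to its left, z up, the work surface at z = 0. Lengths are in mm, angles in rad, forces in N, time in s.
With the tool pointing down it reaches from about 400 to 875 mm from the base axis. Payload 4.4 kg.
Tool frame: the origin (TCP) lies midway between the tips of the shut fingers; the grasp point (between the pads) lies grasp_offset behind it (grasp_offset is the distance from the TCP to the grasp point, in mm); z points along the fingers, y is the line along which they close (so a half turn about z gives the same grasp; the last joint's range is limited). The gripper opens to 85 mm and grips with 20 to 120 N. Pads are 22 mm wide; open, the fingers measure 114 mm over their backs; the gripper's body (76 mm by 85 mm) begins 54 mm behind the grasp point. The pads swing forward as they close: fully open they stand 13 mm farther back than shut.
Start: joints at [-1.407, 0.628, 0.038, 1.517, -0.027, 0.996, -0.02], TCP at [148.033, 632.933, 231.313] pointing down, gripper open.
Joint ranges: [-3.06, 3.06], [-0.37, 2.12], [-1.25, 1.32], [0.18, 2.47], [-1.1, 4.24], [0.23, 1.98], [-2.94, 2.94]. Speed limits (rad/s): [2.57, 2.57, 3.14, 3.14, 3.14, 3.14, 3.14].

## Interface

Orientations are given as [roll, pitch, yaw] about the fixed x, y, z axes, in that order (R = Rz(yaw) Ry(pitch) Rx(roll)).
In Python, from cell import * gives the robot as it stands. The module is installed in compiled form; this text tells all that it offers.
- The arm moves only by the shell command python3 -m jog 'ROWS'. ROWS is a JSON object of lists of equal length, an entry for each row: "angular": the turn, a rotation vector about the tool's x, y, z in degrees, a list of three; "travel": the shift along the tool's x, y, z in cm, a list of three; "fingers": the closure, from 0 (fully open) to 1 (shut). In form: {"angular": [[rx, ry, rz], ...], "travel": [[tx, ty, tz], ...], "fingers": [fingers, ...]}. A call has 1 to 5 rows; each row is the pose to reach, as a shift and turn from the pose commanded when the call began, along the tool's axes at that moment; what a row does not reach only later rows make up. A row lasts 1/8 s, in which the tool goes at most 62.5 mm and 10.7 degrees, less where a joint would pass 70% of its speed; a pose out of reach is approached as far as the arm can. A call with a gripper value outside its range is refused whole. The fingers move at their own pace and stop on an object; the grip force is fixed at half the most. Time passes only in rows, so rows that repeat a pose let the fingers close. It gives the time, the measured TCP pose, the force and the opening at its end, in the units of the state.
- read_state(): the state, without advancing time (a new reading comes with each control period).
- get_image(name): name is "scene" or "top"; returns the picture (420x560x3 uint8, red, green, blue); there is no depth.
- camera_model(name): a dict with "mtx" (3x3 intrinsics, pixels), "T" (4x4, takes a point from camera to world coordinates). Camera axes: x right, y down, z forward; pixel columns grow to the right and rows downward; lengths in mm; the calibration is good to about 2 mm. A picture is of the moment at which its call begins. camera_model takes no time and is no camera call.
- finish_job(): hands the job in, once; it reports no verdict.
The state is a dict: "clock": time; "qpos": joint angles; "qd": joint speeds; "tau": joint torques, N m; "eef_pos": TCP position; "tool_rot": TCP orientation; "force": force on the tool from outside, world axes, zero at the start; "torque": the same for the moment, N m; "width": finger opening in mm.
Only numpy, scipy, OpenCV 4.12 (cv2) and the standard library are available. Lean on these libraries where they do the work, as an engineer would, in place of code of your own. Each camera call takes 0.05 s, during which the arm holds its last target. There are 200 camera calls.

## Task

I am about to spray-clean the cylinder head: first turn the yellow lever of the extractor's damper to the green half-open mark and leave it there. Then grip the nozzle by the black block on top, squeezing in its red release button, pull the nozzle straight up past its first stop to the second, the top of its travel, and hold it up there: it sinks back when let go, so finish still gripping it. Leave the things standing round it where they are.

Things in the scene. Friction and masses are not known exactly. Their poses are not given: they have to be found in the camera images.
- extractor: Bench fume extractor, bolted down. Origin on the bench under the axis of its upright mast (50 mm tube, 64 mm collar, 137 mm high). Its y axis runs along the level steel duct (50 mm thick, axis 72 mm up): to -y first the damper (spindle 0.175 m from the mast), then the round grey fan (119 mm thick, 0.26 to 0.445 m from the mast, 151 mm high with its switch). -x is its front
- lever (a joint): Damper lever, a flat bar on a vertical spindle; stays where left (about 2 N turns it at the grip). 0 = shut, across the duct, to the extractor's -x; pi/2 = open, along the duct to +y, towards the mast; opens clockwise seen from above. The dark quadrant plate under it has white ticks every pi/8 and a longer green one at pi/4, half open. Starts between 0 and 0.45
- lever_grip (a point): Middle of the lever's upright yellow grip, a round stub 19 mm thick and 36 mm high (119 to 155 mm above the bench) at the end of the bar, 75 mm from the spindle; the bar's top is 20 mm below this point
- damper_spindle (a point): Point on the lever's vertical spindle axis, level with lever_grip (139 mm above the bench). Mind the tall partition wall close on the robot's right, the plane y = -0.12 m: a bulky shoulder touches it when the base turns right. The arm that starts at base angle 1.15 rad must keep it above 1.08 and reaches the work with the tool tilted (its back to the left front)
- nozzle (a joint): How far the nozzle is drawn up out of the mast, m: 0 = parked, 0.05 = first stop (the latch catches there if the button is let out), 0.10 = second stop, end of travel, without a latch: let go, the nozzle sinks back to the first stop. Locked while the button is out; with it in, about 6 N lifts it
- nozzle_grip (a point): Middle of the black grip block on top of the nozzle, level with the button, on the mast's axis, 236 mm above the bench when parked. Block: 62 x 28 x 48 mm (x, y, z), squeezed along its y, which is the extractor's y turned 0.44 rad clockwise seen from above. The round hood under it reaches 64 mm to its +y, the mouth's upper edge 30 mm below this point
- button (a joint): Red release button, a 21 x 21 mm key in the -y face of the grip block, 0 = out, 6 mm proud of the face; at 0.006 it is flush. It springs out (about 1 N to start, 3.5 N flush) and frees the telescope from about 0.0045. Squeezing the block between its -y and +y faces presses it
- button_face (a point): Middle of the red button's outer face, 20 mm from nozzle_grip; it looks to the grip block's -y, roughly towards the robot
- valve_a: Engine valve standing on its head, 31 mm wide, 98 mm high, behind the duct; bystander. Origin: centre of the underside
- valve_b: Second engine valve like it, 26 mm wide, 96 mm high; bystander
- valve_c: Third engine valve, 31 mm wide, 98 mm high; bystander
- paste_tin: Open brass-coloured tin of grinding paste, 76 mm wide, 22 mm high, behind the valves; bystander
- valve_spring: Dark valve spring standing on end, 27 mm wide, 43 mm high, behind the mast; bystander
- aerosol: Green aerosol can with a red cap, 65 mm wide, 190 mm high, behind the fan; bystander

How it is judged (in metres and radians):
On the way, in this order (a step that is already met when the one before it is completed fails the run):
1. the damper lever stands at the half-open mark while the nozzle is still parked (value of joint lever between 0.685 and 0.885 rad and value of joint nozzle below 0.006 m and velocity of joint lever below 0.1 rad/s), for 0.3 s.
2. the release button is squeezed in (value of joint lever between 0.685 and 0.885 rad and value of joint button above 0.0045 m), for 0.1 s.
At the end, for the whole second after the job is handed in: Damper lever within 0.10 rad of the green half-open mark (pi/4); nozzle at its second stop (drawn up more than 94 of 100 mm) and at rest, carried by the fingers, which touch it with more than 2 N; no bystander moved more than 30 mm or tipped (value of joint lever between 0.685 and 0.885 rad and value of joint nozzle above 0.094 m and contact force between the fingers and nozzle above 2 N and velocity of joint nozzle between -0.02 and 0.02 m/s and not (distance of any of valve_a, valve_b, valve_c, paste_tin, valve_spring, aerosol from where it was at the start of the episode above 0.03 m or angle between any of valve_a, valve_b, valve_c, valve_spring, aerosol's own z axis and vertical above 0.5 rad)); the arm keeps its last pose, push and grip.
It fails at once if a thing standing round the extractor is pushed more than 30 mm or knocked over (distance of any of valve_a, valve_b, valve_c, paste_tin, valve_spring, aerosol from where it was at the start of the episode above 0.03 m or angle between any of valve_a, valve_b, valve_c, valve_spring, aerosol's own z axis and vertical above 0.5 rad).
It also fails if it takes over 38 s, if anything falls off the work surface, if the arm or the gripper's body presses on something with over 40 N, if the wrist force passes 120 N, or if a joint passes its speed limit or range.

## Working session

There is one attempt and no reset: what is moved stays moved. The work goes in short steps, Python scripts to look and compute and a shell command to move; the robot and the scene stay as the last step left them, time stands still between calls to the robot, and variables do not carry over. Pictures are saved under pics/ and viewed, on a budget of 10 in all, crops included, one or two more only if the job needs it, and the job is handed in when it is done.

```bash
mkdir -p pics; python3 - <<'E'
from cell import *
import cv2
for n in("scene","top"):
    im=get_image(n); cv2.imwrite(f"pics/{n}0.png",im[:,:,::-1]); 
    c=camera_model(n); print(n,c["mtx"],c["T"])
s=read_state()
for k,v in s.items(): print(k,v)
a=cv2.imread("pics/scene0.png");b=cv2.imread("pics/top0.png")
E
```

```text
scene [[485.99212557   0.         275.55469305]
 [  0.         485.99212557 208.90704335]
 [  0.           0.           1.        ]] [[ 9.69966279e-01 -1.98249165e-01  1.40935041e-01  3.42284069e+02]
 [-2.43174419e-01 -8.03741682e-01  5.43015203e-01 -8.59944322e+01]
 [ 5.62305637e-03 -5.60978233e-01 -8.27811454e-01  8.70576132e+02]
 [ 0.00000000e+00  0.00000000e+00  0.00000000e+00  1.00000000e+00]]
top [[518.02492877   0.         282.95826347]
 [  0.         518.02492877 202.98963977]
 [  0.           0.           1.        ]] [[ 3.31585926e-01 -8.94673891e-01  2.99348296e-01  2.09947407e+02]
 [-9.43414450e-01 -3.12945646e-01  1.09700493e-01  2.87062103e+02]
 [-4.46642091e-03 -3.18784647e-01 -9.47816649e-01  9.83353571e+02]
 [ 0.00000000e+00  0.00000000e+00  0.00000000e+00  1.00000000e+00]]
clock 0.1
qpos [-1.40678417  0.6292618   0.03839298  1.51827314 -0.02701702  0.99631567
 -0.0199741 ]
qd [-0.00030612 -0.00109068  0.0016076  -0.00194842 -0.00082311 -0.00200291
  0.00049869]
tau [ 3.75060481e-03 -5.64544344e+01  1.23080984e+00 -1.93977445e+01
  1.12594044e-02  5.42789086e-03 -1.70851212e-05]
eef_pos [147.87266123 632.37051087 230.47316639]
tool_rot [-3.13985043e+00 -2.64165462e-05  2.91183889e+00]
force [-0.64288059  0.93973769  0.37279076]
torque [ 0.02718105 -0.02590605 -0.01164237]
width 85.11657171780078
```

View pics/scene0.png

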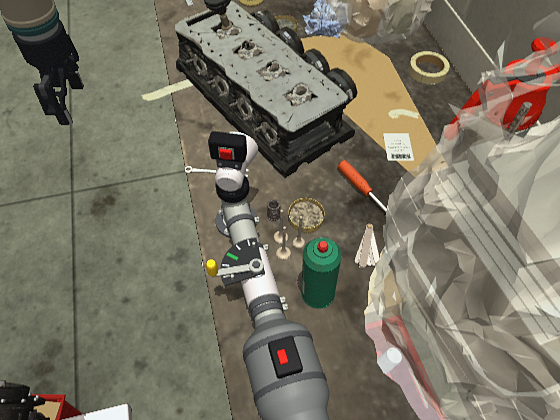

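View pics/top0.png

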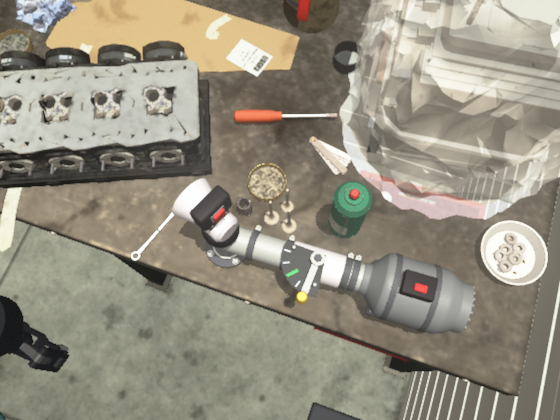

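The scene picture shows the lever grip at about (211,264) and the spindle at (257,265), with the button at (226,154). In the top picture these are at (302,297), (318,258) and (218,215). The lever is near shut. Next I triangulate them.

```bash
cat > h.py <<'E'
import numpy as np, cv2
from cell import *
from scipy.spatial.transform import Rotation as R
def P(n):
    c=camera_model(n); return c["mtx"]@np.linalg.inv(c["T"])[:3]
def tri(a,b):
    X=cv2.triangulatePoints(P("scene"),P("top"),np.array(a,float).reshape(2,1),np.array(b,float).reshape(2,1))[:,0]; return X[:3]/X[3]
def onz(n,p,z):
    c=camera_model(n); T=c["T"]; d=T[:3,:3]@np.linalg.inv(c["mtx"])@[p[0],p[1],1]; return T[:3,3]+d*(z-T[2,3])/d[2]
def proj(n,X):
    h=P(n)@np.append(X,1); return h[:2]/h[2]
E
python3 - <<'E'
from h import *
np.set_printoptions(precision=1,suppress=True)
print("grip",tri((211,264),(302,297)),onz("scene",(211,264),150),onz("top",(302,297),155))
print("spin",tri((257,265),(318,258)),onz("scene",(257,265),128),onz("top",(318,258),128))
print("btn",tri((226,154),(218,215)),onz("scene",(226,154),236),onz("top",(218,215),236))
a=cv2.imread("pics/scene0.png")[110:310,170:320];b=cv2.imread("pics/top0.png")[165:325,160:380]
cv2.imwrite("pics/c0.png",np.hstack([cv2.resize(a,(400,533),interpolation=3),cv2.resize(cv2.copyMakeBorder(b,0,133,0,0,0),(400,533),interpolation=3)]))
E
```

```text
grip [333.4 302.2 154.8] [333.9 305.1 150. ] [332.8 302.1 155. ]
spin [409.3 298.3 123.3] [409.7 296.2 128. ] [407.5 298.1 128. ]
btn [395.5 459.8 236.5] [395.7 460.3 236. ] [395.5 459.9 236. ]
```

View pics/c0.png

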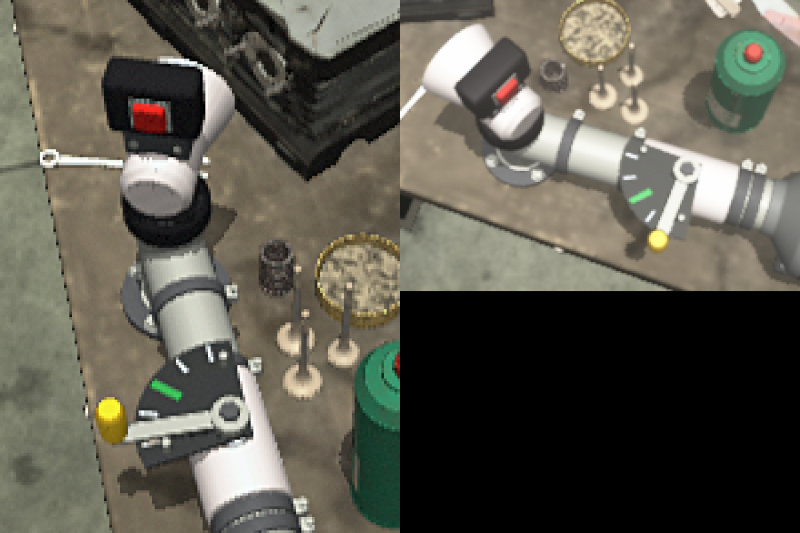

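The crop shows the lever just short of the first white tick, with green two ticks further on. The red button faces roughly towards -y. The lever reads about 0.09 rad.

```bash
cat >> h.py <<'E'
def to(X):
    s=read_state(); return R.from_euler("xyz",s["tool_rot"]).as_matrix().T@(np.array(X)-s["eef_pos"])/10
E
python3 - <<'E'
from h import *
import cell
np.set_printoptions(precision=2,suppress=True)
print(grasp_offset if 'grasp_offset' in globals() else [k for k in dir(cell)])
S=onz("top",(317.5,258.3),126)
print(S)
for z in (97,105,113):
  for n,p in (("top",(292,273)),("scene",(232.5,255.8))): 
    g=onz(n,p,z); print(z,n,g,np.degrees(np.arctan2(*(g-S)[1::-1])))
print(to([332,301,200]),to([332,301,130]))
E
```

```text
18.700000000000003
[407.17 298.74 126.  ]
97 top [374.72 332.62  97.  ] 133.7652263549501
97 scene [373.73 340.93  97.  ] 128.39864860115486
105 top [373.23 332.21 105.  ] 135.3983348284572
105 scene [373.41 336.52 105.  ] 131.79016617888632
113 top [371.75 331.8  113.  ] 136.97953803039428
113 scene [373.08 332.1  113.  ] 135.6187580744298
[-25.48 -28.07   3.1 ] [-25.48 -28.06  10.1 ]
```

```bash
python3 -m jog '{"angular":[[0,0,0],[0,0,0],[0,0,0],[0,0,0],[0,0,0]],"travel":[[-3,-3.3,0],[-6.5,-7,0],[-10,-11,0],[-13.5,-15,0],[-17,-19,0]],"fingers":[0,0,0,0,0]}'; python3 -c "
from h import *
s=read_state();print(s['qpos'].round(3) if hasattr(s['qpos'],'round') else s['qpos'],s['tau'][0],s['force'],to([332,301,200]))"
```

```text
clock: 0.72
eef_pos: [270.9, 407.4, 231.1]
tool_rot: [-3.141, 0.0, 2.912]
force: [0.8, 0.9, 0.7]
width: 85.7
[-1.073  0.401  0.043  1.955 -0.024  0.786  0.325] -4.890035390853882 [0.76524514 0.88138416 0.68221485] [-8.37345597 -8.97019951  3.11607249]
```

```bash
python3 -m jog '{"angular":[[0,0,0],[0,0,0],[0,0,0],[0,0,0],[0,0,0]],"travel":[[-2,-2.2,0.5],[-4.5,-4.8,1.5],[-7,-7.5,2.5],[-8.4,-9,3.2],[-8.4,-9,3.2]],"fingers":[0,0,0,0,0]}'; python3 -c "
from h import *
s=read_state();print(s['qpos'],s['tau'],s['force'],to([332,301,126]))
for n in('scene','top'): cv2.imwrite('pics/%s1.png'%n,get_image(n)[:,:,::-1])
a=cv2.imread('pics/scene1.png')[110:310,150:350];b=cv2.imread('pics/top1.png')[165:365,200:400]
cv2.imwrite('pics/c1.png',cv2.resize(np.hstack([a,b]),(800,400),interpolation=3))"
```

```text
clock: 1.35
eef_pos: [331.9, 300.7, 198.8]
tool_rot: [-3.14, -0.001, 2.908]
force: [0.3, 0.6, 0.8]
width: 85.3
[-0.83767028  0.39598865  0.05221152  2.09389233 -0.03234398  0.65432119
  0.57376518] [ 1.11545540e+00 -3.80712712e+01  1.50669314e+00 -1.35589537e+01
  1.28946332e-01 -4.44612378e-03  1.52543513e-01] [0.29429276 0.5923918  0.75852485] [-4.63549349e-03  4.55623579e-02  7.28236569e+00]
```

View pics/c1.png

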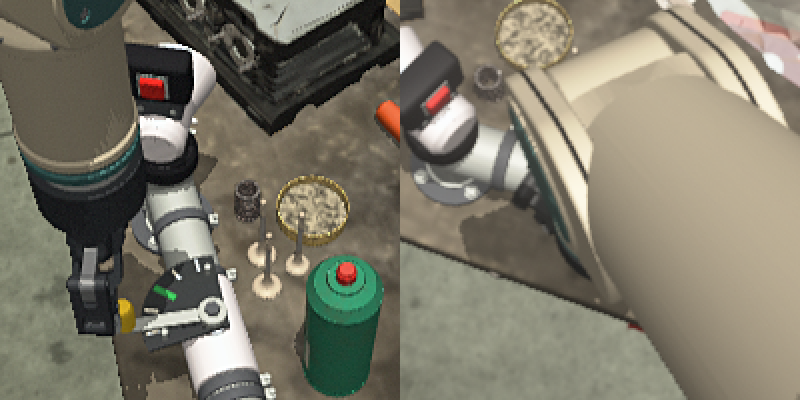

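The scene half shows the open fingers above the grip, whose yellow stub peeks out at crop (127,315). I check this against the projection.

```bash
python3 -c "
from h import *
for X in ([332,301,199],[332,301,212],[332,301,155],[332+9,301+41,212],[332-9,301-41,212]): p=proj('scene',np.array(X,float)); print(X,p,(p-[150,110])*2)"
```

```text
[332, 301, 199] [207.00093524 251.9585539 ] [114.00187048 283.91710779]
[332, 301, 212] [206.06945173 247.87177946] [112.13890345 275.74355893]
[332, 301, 155] [209.96794196 264.97594717] [119.93588391 309.95189434]
[341, 342, 212] [207.39730572 224.97614352] [114.79461145 229.95228704]
[323, 260, 212] [204.65602898 272.24284194] [109.31205796 324.48568388]
```

```bash
python3 -m jog '{"angular":[[0,0,0],[0,0,0]],"travel":[[0,0,2],[-0.2,0,3.8]],"fingers":[0.4,0.4]}'; python3 -c "
from h import *
cv2.imwrite('pics/scene2.png',get_image('scene')[:,:,::-1])
a=cv2.imread('pics/scene2.png')[180:310,150:300]
cv2.imwrite('pics/c2.png',cv2.resize(a,(600,520),interpolation=3))
s=read_state();print(s['eef_pos'],s['width'])
for X in ([332,301,160],[332,301,155]): p=proj('scene',np.array(X,float)); print(X,p,(p-[150,180])*4)"
```

```text
clock: 1.7
eef_pos: [332.9, 303.8, 161.2]
tool_rot: [3.14, 0.0, 2.914]
force: [-0.3, 0.3, 0.5]
width: 51.8
[332.30088142 302.7288589  159.38859814] 51.18925196817328
[332, 301, 160] [209.64444109 263.55662514] [238.57776436 334.22650055]
[332, 301, 155] [209.96794196 264.97594717] [239.87176783 339.90378868]
```

View pics/c2.png

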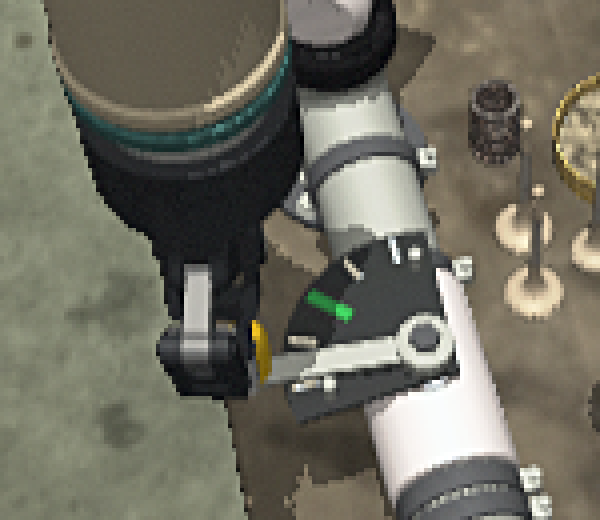

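```bash
python3 -m jog '{"angular":[[0,0,0],[0,0,0],[0,0,0]],"travel":[[-0.4,0,0],[-0.4,0,1.5],[-0.4,0,3.2]],"fingers":[0.4,0.4,0.4]}';python3 -m jog '{"angular":[[0,0,0],[0,0,0],[0,0,0],[0,0,0]],"travel":[[0,0,0],[0,0,0],[0,0,0],[0,0,0]],"fingers":[1,1,1,1]}'; python3 -c "
from h import *
s=read_state();print(s['eef_pos'],s['width'],s['force'])"
```

```text
clock: 2.12
eef_pos: [338.2, 302.4, 130.1]
tool_rot: [3.139, 0.001, 2.912]
force: [0.3, -0.2, 0.3]
width: 51.0
clock: 2.62
eef_pos: [337.9, 302.0, 130.3]
tool_rot: [3.139, 0.001, 2.912]
force: [-0.8, 1.1, 7.2]
width: 16.5
[337.87874275 301.97144326 130.29357428] 16.527007378032163 [-0.79613907  1.06967501  7.1824023 ]
```

```bash
python3 -m jog '{"angular":[[0,0,0],[0,0,0],[0,0,0],[0,0,0],[0,0,0]],"travel":[[0.12,1.33,0],[0,2.63,0],[-0.33,3.89,0],[-0.92,5.14,0],[-0.92,5.14,0]],"fingers":[1,1,1,1,1]}';python3 -m jog '{"angular":[[0,0,0],[0,0,0]],"travel":[[0,0,0],[0,0,0]],"fingers":[1,1]}'; python3 -c "
from h import *
cv2.imwrite('pics/scene3.png',get_image('scene')[:,:,::-1])
a=cv2.imread('pics/scene3.png')[180:310,150:300]
cv2.imwrite('pics/c3.png',cv2.resize(a,(600,520),interpolation=3))
s=read_state();print(s['eef_pos'],s['width'],s['force'])"
```

```text
clock: 3.25
eef_pos: [356.3, 347.5, 129.8]
tool_rot: [-3.138, -0.003, 2.909]
force: [-5.2, -3.9, 10.8]
width: 16.5
clock: 3.5
eef_pos: [356.2, 347.4, 129.8]
tool_rot: [-3.138, -0.003, 2.909]
force: [-4.3, -2.5, 8.9]
width: 16.4
[356.19674785 347.44232551 129.80480038] 16.334073854843982 [-5.47971552 -3.1500342   8.64292016]
```

View pics/c3.png

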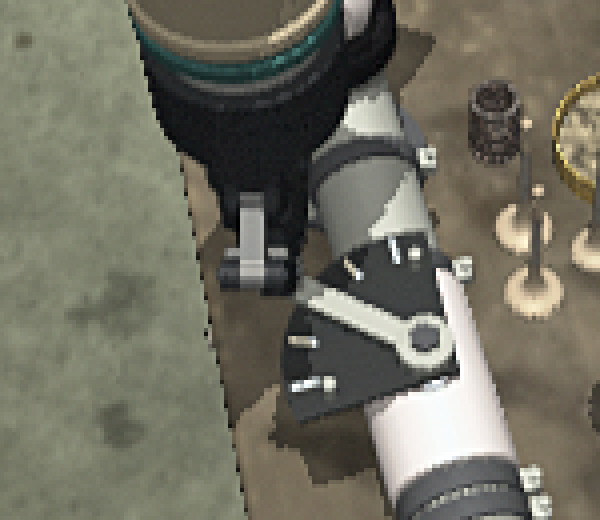

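The bar now covers the green mark. I release, rise and check the angle.

```bash
python3 -m jog '{"angular":[[0,0,0],[0,0,0],[0,0,0],[0,0,0],[0,0,0]],"travel":[[0,0,0],[0,0,0],[0,0,-3],[0,0,-8],[0,0,-13]],"fingers":[0.3,0.3,0.3,0,0]}';python3 -m jog '{"angular":[[0,0,0],[0,0,0],[0,0,0],[0,0,0]],"travel":[[2,2,-1.5],[6,4,-3],[11,6,-3],[16,8,-3]],"fingers":[0,0,0,0]}'; python3 -c "
from h import *
for n in('scene','top'): cv2.imwrite('pics/%s4.png'%n,get_image(n)[:,:,::-1])
a=cv2.imread('pics/scene4.png')[130:310,170:320];b=cv2.imread('pics/top4.png')[165:345,190:340]
cv2.imwrite('pics/c4.png',cv2.resize(np.hstack([a,b]),(800,480),interpolation=3))
s=read_state();print(s['eef_pos'],s['width'],s['force'],s['tau'][0],s['qpos'])"
```

```text
clock: 4.18
eef_pos: [358.1, 348.9, 260.6]
tool_rot: [-3.141, 0.0, 2.912]
force: [1.1, 0.5, -0.6]
width: 85.1
clock: 4.68
eef_pos: [219.6, 464.4, 289.7]
tool_rot: [3.14, 0.0, 2.911]
force: [0.6, 0.5, -0.3]
width: 85.4
[214.00786794 467.46263618 289.34818522] 85.67170200314393 [ 0.04049265  0.18820899 -0.21812957] -0.526046734303236 [-1.20449139  0.36556893  0.01561426  1.8162101  -0.01193187  0.95847484
  0.16855427]
```

View pics/c4.png

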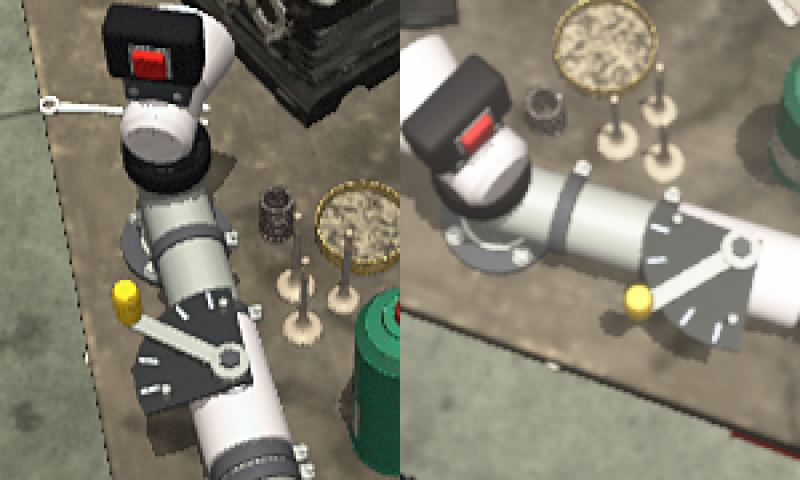

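```bash
python3 - <<'E'
from h import *
np.set_printoptions(precision=1,suppress=True)
g=onz("top",(279.2,277.5),155);g2=tri((217.2,237),(279.2,277.5))
for G in(g,g2):
  for S in(onz("top",(317.5,257.6),126),np.array([409,298.,126])): print(G,S,np.degrees(np.arctan2(*(G-S)[1::-1])),np.hypot(*(G-S)[:2]))
t=lambda u,v:(190+(u-400)/2.667,165+v/2.667)
def ang(a,b,z):
  d=onz("top",t(*b),z)-onz("top",t(*a),z);return d,np.degrees(np.arctan2(d[1],d[0])),np.hypot(*d[:2])
print(ang((403,125),(482,55),260),ang((430,140),(508,75),260),ang((457,140),(490,113),246))
a=cv2.imread('pics/scene4.png')[130:180,190:265]
b=cv2.imread('pics/top4.png')[175:240,180:250]
for n in("scene","top"):
  im=cv2.imread(f'pics/{n}4.png'); m=((im[:,:,2]>150)&(im[:,:,1]<80)&(im[:,:,0]<90)).astype(np.uint8)
  k,l,st,ce=cv2.connectedComponentsWithStats(m)
  for i in range(1,k):
    if st[i,4]>20: print(n,ce[i],st[i])
cv2.imwrite('pics/c5.png',np.hstack([cv2.resize(a,(400,267),interpolation=2),cv2.copyMakeBorder(cv2.resize(b,(287,267),interpolation=2),0,0,0,0,0)]))
E
```

```text
[350.2 346.7 155. ] [408.3 299.1 126. ] 140.68439263335404 75.09410795344992
[350.2 346.7 155. ] [409. 298. 126.] 140.3622379936958 76.33352303700993
[351.1 346.8 160.6] [408.3 299.1 126. ] 140.20646217135254 74.52481419606865
[351.1 346.8 160.6] [409. 298. 126.] 139.88972351416766 75.76771740017664
(array([ 52.6, -25.9,   0. ]), np.float64(-26.249081000939146), np.float64(58.599297044687916)) (array([ 49.4, -26.7,   0. ]), np.float64(-28.368504689472797), np.float64(56.1014136797105)) (array([ 20.9, -11.6,   0. ]), np.float64(-29.071403689073673), np.float64(23.859870618158375))
scene [542.5  43.4] [534  38  22  13 177]
scene [513.7  61.5] [507  59  16   7  39]
scene [552.7  70.9] [544  66  16  10  65]
scene [513.5  81.9] [508  79  13   7  48]
scene [542.3  88.5] [534  86  16   6  41]
scene [472.1 100.2] [462  90  18  19 142]
scene [514.1 107.7] [506 100  19  18 145]
scene [534.7 108.7] [526 100  19  17 147]
scene [454.2 120. ] [451 116   7   8  26]
scene [225.2 150.5] [220 149  11   5  38]
scene [352.3 179. ] [339 164  29  30  61]
scene [323.7 247.2] [319 243   9   8  29]
scene [282.  356.2] [277 349  11  16 118]
scene [ 55.2 401.1] [ 40 394  24  26 114]
top [303.   8.] [298   0  12  18 171]
```

View pics/c5.png

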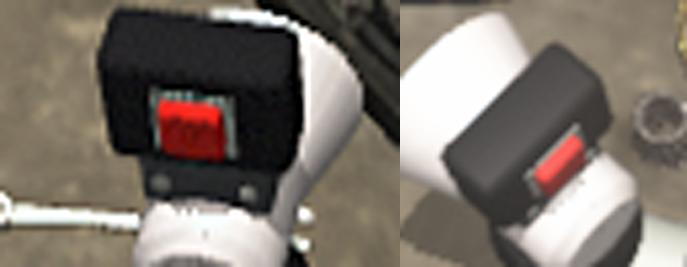

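The zoom shows the block's top face and the button clearly. Now I compare lever and ticks from both cameras.

```bash
python3 - <<'E'
from h import *
np.set_printoptions(precision=1,suppress=True)
t=lambda u,v:(190+(u-400)/2.667,165+v/2.667)
s=lambda u,v:(170+u/2.667,130+v/2.667)
S=np.array([408.7,298.6,0])
for nm,a,b in(("0",(150,390),(715,337)),("1",(149,361),(687,322)),("3",(183,308),(656,260)),("4",(208,298),(659,229))):
  X=tri(s(*a),t(*b)); r=[X]+[onz("scene",s(*a),108),onz("top",t(*b),108)]
  print(nm,X,[np.degrees(np.arctan2(*(x-S)[1::-1])).round(1) for x in r],[np.hypot(*(x-S)[:2]).round(1) for x in r])
im=[cv2.imread('pics/scene4.png')[225:290,200:280],cv2.imread('pics/top4.png')[235:300,265:345]]
cv2.imwrite('pics/c6.png',np.hstack([cv2.resize(i,(400,325),interpolation=2) for i in im]))
E
```

```text
0 [353.3 296.6 109.7] [np.float64(-178.0), np.float64(-179.4), np.float64(-177.6)] [np.float64(55.4), np.float64(53.7), np.float64(56.6)]
1 [356.3 316.4 111.6] [np.float64(161.3), np.float64(158.0), np.float64(162.0)] [np.float64(55.3), np.float64(54.4), np.float64(56.2)]
3 [386.1 347.5 116.3] [np.float64(114.8), np.float64(110.8), np.float64(114.3)] [np.float64(53.9), np.float64(58.1), np.float64(53.9)]
4 [405.2 352.2 115.1] [np.float64(93.8), np.float64(92.5), np.float64(92.4)] [np.float64(53.7), np.float64(57.9), np.float64(54.1)]
```

View pics/c6.png

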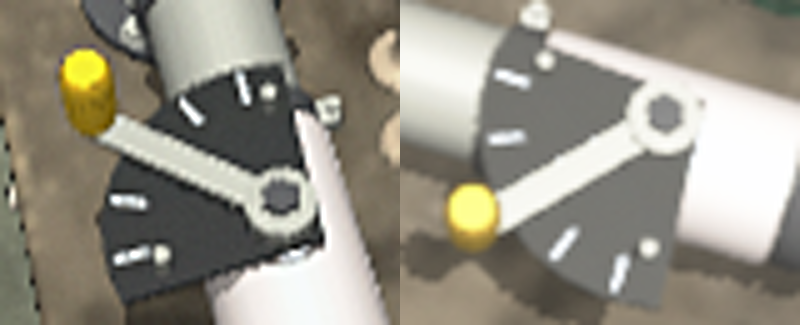

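```bash
python3 - <<'E'
from h import *
np.set_printoptions(precision=2,suppress=True)
print(onz("top",(209,203),260), tri((225.5,154),(218.8,214.8)))
s=read_state();print(s["eef_pos"],to([404,478,289]),to([404,478,217]))
E
```

```text
[402.39 473.7  260.  ] [395.04 458.   239.18]
[214.01 467.46 289.35] [-18.32   5.16  -0.03] [-18.34   5.14   7.17]
```

```bash
python3 -m jog '{"angular":[[0,0,4],[0,0,8],[0,0,11],[0,0,11],[0,0,11]],"travel":[[-5,1.4,0],[-10,2.7,0],[-15,4.1,0],[-18.3,5,0],[-18.3,5,0]],"fingers":[0,0,0,0,0]}'; python3 -c "
from h import *
for n in('scene','top'): cv2.imwrite('pics/%s7.png'%n,get_image(n)[:,:,::-1])
a=cv2.imread('pics/scene7.png')[90:240,150:300];b=cv2.imread('pics/top7.png')[130:280,130:280]
cv2.imwrite('pics/c7.png',cv2.resize(np.hstack([a,b]),(800,400),interpolation=3))
s=read_state();print(s['eef_pos'],s['tool_rot'],s['force'],s['qpos'],to([403.5,476.5,217]))"
```

```text
clock: 5.4
eef_pos: [414.0, 468.6, 288.6]
tool_rot: [-3.141, 0.002, 2.715]
force: [-0.7, -0.7, -0.3]
width: 85.6
[409.86805269 470.04532175 288.8300622 ] [-3.14068564e+00 -7.46906581e-04  2.71938431e+00] [-0.57696017 -0.23995739 -0.05212242] [-0.95947134  0.53749517  0.09993842  1.52240911 -0.05831135  1.08566494
  0.30230978] [0.84001687 0.33435498 7.18333533]
```

View pics/c7.png

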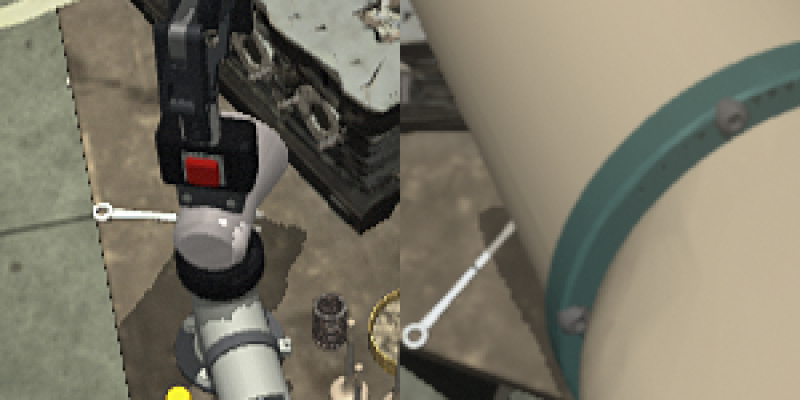

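The fingers stand over the block and the yaw is right, so I correct the lateral offset and then descend.

```bash
python3 -m jog '{"angular":[[0,0,0],[0,0,0],[0,0,0]],"travel":[[0.8,0.3,0],[0.8,0.3,0],[0.8,0.3,0]],"fingers":[0,0,0]}'; python3 -c "
from h import *
s=read_state();print(s['eef_pos'],s['tool_rot'],to([403.5,476.5,217]))"
```

```text
clock: 5.88
eef_pos: [403.2, 476.8, 289.5]
tool_rot: [3.141, -0.0, 2.721]
force: [-0.1, -0.6, -0.2]
width: 85.2
[403.23661756 476.75747208 289.53085117] [ 3.14139175e+00 -3.80368425e-05  2.72125629e+00] [-0.03482803 -0.01421538  7.25308109]
```

```bash
python3 -m jog '{"angular":[[0,0,0],[0,0,0],[0,0,0],[0,0,0],[0,0,0]],"travel":[[0,0,2],[0,0,4],[0,0,6],[0,0,7.3],[0,0,7.3]],"fingers":[0,0,0,0,0]}'; python3 -m jog '{"angular":[[0,0,0],[0,0,0],[0,0,0],[0,0,0],[0,0,0]],"travel":[[0,0,0],[0,0,0],[0,0,0],[0,0,0],[0,0,0]],"fingers":[0.3,0.6,1,1,1]}'; python3 -c "
from h import *
s=read_state();print(s['eef_pos'],s['tool_rot'],s['force'],s['torque'],s['width'])"
```

```text
clock: 6.5
eef_pos: [403.6, 475.9, 215.5]
tool_rot: [-3.14, -0.0, 2.72]
force: [0.6, -0.0, -0.4]
width: 85.4
clock: 7.12
eef_pos: [403.2, 474.3, 216.9]
tool_rot: [-3.137, 0.0, 2.721]
force: [-3.0, -5.7, 7.0]
width: 27.4
[403.18938328 474.28057384 216.94956871] [-3.13745249e+00  5.08744507e-05  2.72143953e+00] [-3.03046109 -5.70189657  6.98163566] [-1.10382694  0.52677709  0.60844005] 27.363650091973533
```

The width reads 27 mm, so the button is flush. I hold briefly and lift slowly.

```bash
python3 -m jog '{"angular":[[0,0,0],[0,0,0],[0,0,0],[0,0,0],[0,0,0]],"travel":[[0,0,0],[0,0,0],[0,0,-1],[0,0,-2],[0,0,-3]],"fingers":[1,1,1,1,1]}'; python3 -c "
from h import *
s=read_state();print(s['eef_pos'],s['force'],s['torque'],s['width'])"
```

```text
clock: 7.75
eef_pos: [403.2, 474.2, 245.5]
tool_rot: [-3.136, -0.0, 2.721]
force: [-0.9, -5.7, -6.5]
width: 27.1
[403.17725355 474.23037597 245.52377549] [-0.94548842 -5.67032628 -6.48050224] [-0.69221495 -0.00696394  0.6517702 ] 27.077905772505524
```

```bash
python3 -m jog '{"angular":[[0,0,0],[0,0,0],[0,0,0],[0,0,0],[0,0,0]],"travel":[[0,0,-1.2],[0,0,-2.4],[0,0,-3.6],[0,0,-4.8],[0,0,-6]],"fingers":[1,1,1,1,1]}'; python3 -m jog '{"angular":[[0,0,0],[0,0,0],[0,0,0]],"travel":[[0,0,-0.6],[0,0,-1],[0,0,-1]],"fingers":[1,1,1]}'; python3 -c "
from h import *
s=read_state();print(s['eef_pos'],s['force'],s['torque'],s['width'])"
```

```text
clock: 8.38
eef_pos: [403.2, 474.2, 305.6]
tool_rot: [-3.136, -0.0, 2.72]
force: [-2.4, -4.5, -6.1]
width: 27.5
clock: 8.75
eef_pos: [403.2, 474.2, 315.9]
tool_rot: [-3.137, -0.0, 2.72]
force: [-3.2, -5.8, -4.1]
width: 27.5
[403.1940541  474.23305694 315.86462944] [-3.20343893 -5.76086453 -4.07761209] [-0.87644668  0.1331815   0.65092945] 27.484718945814986
```

```bash
python3 -m jog '{"angular":[[0,0,0],[0,0,0],[0,0,0]],"travel":[[0,0,-0.2],[0,0,-0.3],[0,0,-0.3]],"fingers":[1,1,1]}'; python3 -c "
from h import *
for n in('scene',): cv2.imwrite('pics/%s8.png'%n,get_image(n)[:,:,::-1])
a=cv2.imread('pics/scene8.png')[60:320,150:370]
cv2.imwrite('pics/c8.png',cv2.resize(a,(508,600),interpolation=3))
s=read_state();print(s['eef_pos'],s['force'],s['torque'],s['width'],s['tau'][0])"
```

```text
clock: 9.12
eef_pos: [403.2, 474.2, 317.1]
tool_rot: [-3.135, -0.001, 2.72]
force: [-1.1, -5.8, -13.7]
width: 27.3
[403.14097963 474.23517927 317.09295909] [ -0.35820935  -7.02584412 -14.0348111 ] [-0.50145297 -0.24100778  0.69889486] 27.536576345581317 -1.0760445892810822
```

View pics/c8.png

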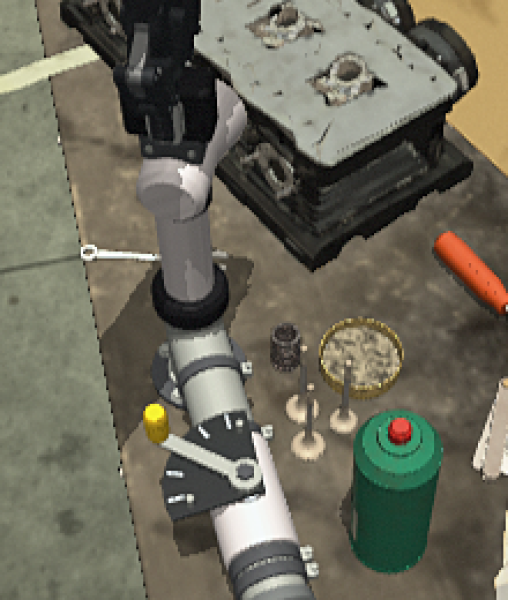

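The picture shows the nozzle fully drawn, the lever over the green mark and the bystanders standing. The pull rose to 14 N at the stop after 100 mm of rise.

```bash
python3 -c "
from cell import *
finish_job()
s=read_state();print(s['clock'],s['eef_pos'],s['width'],s['force'])"
```

```text
the job is handed in; nothing more can be done
the job is handed in; nothing more can be done
```

The damper lever is set at the half-open mark. The nozzle is up at its second stop and still gripped, and I handed the job in at about 9 s.

- **Lever:** I gripped the yellow stub, turned it to the green mark and let go. In the pictures it stands about 2° (0.04 rad) short of the centre of the ticks, within the 0.10 rad allowed. Single readings of the green mark varied by a few degrees: an early one at 136° would put it about 0.07 rad short. In the last picture the bar still covers the mark.
- **Nozzle:** I squeezed the block with the red button in (opening about 27 mm) and lifted it slowly. It rose about 100 mm, then the upward resistance grew from about 6 N to 14 N against the upper stop. The grip width did not change, so there was no sign of slipping. A side force of about 6–7 N remained, because the grip was a few mm off centre.
- **Things standing round it:** in the last picture all six stand upright where they were. I checked this by eye, not by measuring.
- **After hand-in:** the state could not be read any more, so I have no readings from the final second.

I looked at 10 pictures, on budget.

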